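# Check the filter box lid of a laser cell has caught

### The arm

A 7-joint arm with a two-finger parallel gripper is mounted at the origin on the work surface. World frame = base frame: x ahead of the robot, y to its left, z up, the work surface at z = 0. Lengths are in m, angles in rad, forces in N, time in s.
With the tool pointing down it reaches from about 0.4 to 0.875 m from the base axis. Payload 19.3 kg.
Tool frame: the origin (TCP) lies where the fingers leave the gripper's body, on its centre line; the fingertips stand bot.tip_reach ahead of it and the grasp point (between the pads) lies 54 mm ahead of it (bot.tip_reach is the distance from the TCP to the fingertips, in m); z points along the fingers, y is the line along which they close (so a half turn about z gives the same grasp; the last joint's range is limited). The gripper opens to 85 mm and grips with 20 to 120 N. Pads are 22 mm wide; open, the fingers measure 114 mm over their backs; the gripper's body (76 mm by 85 mm) begins 54 mm behind the grasp point. The pads swing forward as they close: fully open they stand 13 mm farther back than shut.
Start: joints at [-1.409, 0.521, -0.036, 1.599, 0.021, 1.021, -0.113], TCP at [0.144, 0.608, 0.304] pointing down, gripper open.
Joint ranges: [-2.91, 2.91], [-0.3, 2.13], [-1.5, 1.42], [0.17, 2.43], [-1.26, 4.41], [0.16, 1.93], [-2.52, 2.52]. Speed limits (rad/s): [1.89, 1.89, 2.39, 2.39, 3.01, 3.01, 3.01].

### API

Orientations are given as [roll, pitch, yaw] about the fixed x, y, z axes, in that order (R = Rz(yaw) Ry(pitch) Rx(roll)).
In Python, from workcell import bot gives the robot as it stands. The module is installed in compiled form; this text tells all that it offers.
- The arm moves only by the shell command python3 -m jog 'ROWS' [FORCE]. ROWS is JSON, a list that holds one entry, the list of rows, each a list of 7 numbers: the shift along the tool's x, y, z in mm, then the turn, a rotation vector about the tool's x, y, z in rad, then the opening, from 0 (shut) to 1 (fully open). In form: [[[tx, ty, tz, wx, wy, wz, fingers], ...]]. A call has 1 to 5 rows; each row shifts and turns the commanded pose from where the row before left it, along the tool's axes as they then stand; what a row does not reach is not made up. A row lasts 1/10 s, in which the tool goes at most 50 mm and 8.59 degrees, less where a joint would pass 70% of its speed; a pose out of reach is approached as far as the arm can. A call is refused whole if a number of a shift passes 50 or a number of a turn 0.15, either way. A call with a gripper value outside its range is refused whole. The fingers move at their own pace and stop on an object; FORCE is the grip in N (left out, the last holds). Time passes only in rows, so rows that do not move let the fingers close. It gives the time, the measured TCP pose, the force, the opening and the grip force at its end, in the units of the state.
- bot.observe(): the state, without advancing time (a new reading comes with each control period).
- bot.grab_frame(name): name is "scene" or "top" or "wrist"; returns a dict with "img" (400x640x3 uint8, red, green, blue), "intrinsics" (3x3 intrinsics, pixels), "k1" (the pictures are not rectified: a ray, as slopes to the right and down, at radius r is drawn at 1 + k1 r^2 times it, then the intrinsics apply), "R" (3x3) and "t" (3): a world point X has camera coordinates R X + t; the wrist camera has in their place "tool_from_camera" (4x4, takes a point from camera to tool coordinates, whose origin is the TCP and whose axes are the flange's). Camera axes: x right, y down, z forward; pixel columns grow to the right and rows downward; lengths in m; the calibration is good to about 2 mm. A picture is of the moment at which its call begins: read the wrist's pose just before it. There is no depth.
- bot.job_done(): hands the job in; it is judged then, once.
Trained networks look in a picture, given as the dict that the camera call returned (one of the last four; its "shot" number tells which), for a name from the list of things; names that differ only in an ending like _2 or _b are one class to them, and where a whole thing is asked for, a point or a joint stands for the part that bears it (a point fixed in the world has none). Each returns a list of dicts, best first, with "conf" (0 to 1); they miss things now and then, are a little off and sometimes report something else, mostly with a low value. They report only what shows in the picture. A call takes as long as a camera call.
- bot.trace(query, picture): "region" (400x640 bool, what is visible of it).
- bot.spot_point(query, picture): "xyz" ([x, y, z] in m, in world coordinates, good to about 4 mm: a listed point, or the origin of a listed thing).
The state is a dict: "clock": time; "qpos": joint angles; "qd": joint speeds; "joint_efforts": joint torques, N m; "position": TCP position; "tool_rot": TCP orientation; "force": force on the tool from outside, world axes, zero at the start; "moment": the same for the moment, N m; "grip_width": finger opening in m; "finger_force": force on a finger pad.
Only numpy, scipy, OpenCV 4.12 (cv2) and the standard library are available. Lean on these libraries where they do the work, as an engineer would, in place of code of your own. Each camera call takes 0.05 s, during which the arm holds its last target. There are 200 camera calls.

### The job

Check that the lid of the fume filter box (the grey box whose lid carries a straight bar handle) is caught: take the bar handle and tug it gently upward until the catch is felt to hold or the lid clearly gives by about a finger's width. If it gives or pops open, press the lid back down until it snaps fully home; leave it shut, without ever swinging it wide open. Leave the neighbouring lens case with the round knob shut, and leave the aluminium dome where it stands.

Things in the scene. Friction and masses are not known exactly. Their poses are not given: they have to be found in the camera images.
- filter_box: Grey metal box fixed to the table, 240 mm front to back (its x) x 200 x 100 high; origin under its centre, x points from its front to its hinge. Its lid, 252 x 214 mm with a 26 mm skirt hiding the gap, tops out 112 mm above the table and is hinged along the far edge, 180 mm behind the bar handle. A spring ball catch sits under the middle of the lid's front edge, 246 mm from the hinge.
- lid (a joint): Lid angle, rad: 0 = home and caught, grows as it opens (to 1.4); 0.01 lifts the handle 1.8 mm. Caught: about 0.016 of free play, then the catch resists; over about 11 to 15 N at the handle pops it open. Not caught: it looks shut but rests on the ball at about 0.055 and lifts freely under 6 N. Pressing the handle or front edge with 9 to 13 N snaps it home. Which it is varies.
- lid_handle (a point): Centre of the black bar of the bridge handle near the front of the filter box lid. Bar 80 mm long (point y), round, 14 mm across; z is up; centre 30 mm above the lid's top, 38 mm above the hinge line, 142 mm above the table; its end posts leave 60 mm clear between them. x points to the hinge. Pinch it across x from above.
- case_lid (a joint): Angle (rad) of the lid of the other grey box, the lens case (220 x 180 x 90 mm, smaller, round knob on its lid, no bar). 0 = shut; must stay shut.
- dome_center (a point): Centre (half-way up) of a loose machined aluminium dome, 76 mm across, 47 mm high, standing on the table between the two boxes. Not to be moved.

How it is judged:
By the outcome, as a careful person would: the job done as asked, in the order asked, and still so for the second after the job is handed in, with the robot touching nothing.
It also fails if it takes over 38 s, if anything falls off the work surface, if the arm or the gripper's body presses on something with over 40 N, if the wrist force passes 120 N, or if a joint passes its speed limit or range.

## Working session

There is one attempt and no reset: what is moved stays moved. The work goes in short steps, Python scripts to look and compute and a shell command to move; the robot and the scene stay as the last step left them, time stands still between calls to the robot, and variables do not carry over. Pictures are saved under pics/ and viewed, at most 10 in all, crops included, and the job is handed in when it is done.

```bash
mkdir -p pics; cat > h.py <<'E'
from workcell import bot
import numpy as np, cv2
from scipy.spatial.transform import Rotation as Ro
def st():
    s=bot.observe(); print({k:np.round(s[k],3).tolist() for k in ['clock','position','tool_rot','force','grip_width','finger_force','qpos']}); return s
def px(f,X):
    c=f['R']@np.array(X)+f['t']; a=c[:2]/c[2]; a=a*(1+f['k1']*(a@a)); return (f['intrinsics']@[a[0],a[1],1])[:2]
E
python3 - <<'E'
from h import *
s=st(); print(bot.tip_reach)
ims=[]
for n in ['scene','top']:
    f=bot.grab_frame(n); im=f['img'][:,:,::-1].copy()
    for q in ['filter_box','lid_handle','dome_center','lid','case_lid']:
        try:
            for d in bot.spot_point(q,f)[:2]: 
                print(n,q,round(d['conf'],2),np.round(d['xyz'],3),px(f,d['xyz']).round())
                if d['conf']>.3: cv2.circle(im,tuple(int(v) for v in px(f,d['xyz'])),3,(0,0,255),-1)
        except Exception as e: print(q,e)
    cv2.imwrite(f'pics/{n}.png',im)
E
```

```text
{'clock': 0.0, 'position': [0.144, 0.608, 0.303], 'tool_rot': [-3.14, 0.0, 2.91], 'force': [0.024, 0.091, 0.282], 'grip_width': 0.086, 'finger_force': 0.0, 'qpos': [-1.409, 0.522, -0.036, 1.6, 0.021, 1.021, -0.113]}
0.0726
scene filter_box 0.61 [0.59  0.192 0.003] [368. 184.]
scene lid_handle 0.9 [0.533 0.178 0.153] [352. 125.]
scene dome_center 0.95 [0.674 0.004 0.025] [342. 236.]
lid it knows: dome_center, filter_box, lid_handle
case_lid it knows: dome_center, filter_box, lid_handle
top filter_box 0.94 [0.586 0.193 0.   ] [225. 219.]
top lid_handle 0.86 [0.533 0.183 0.151] [216. 232.]
top dome_center 0.64 [0.67  0.008 0.022] [298. 189.]
lid it knows: dome_center, filter_box, lid_handle
case_lid it knows: dome_center, filter_box, lid_handle
```

View pics/scene.png

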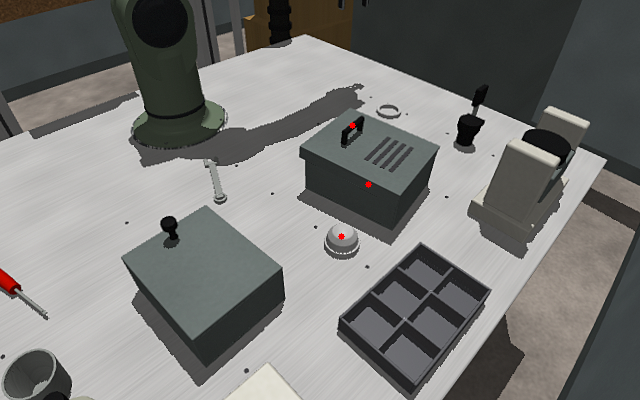

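View pics/top.png

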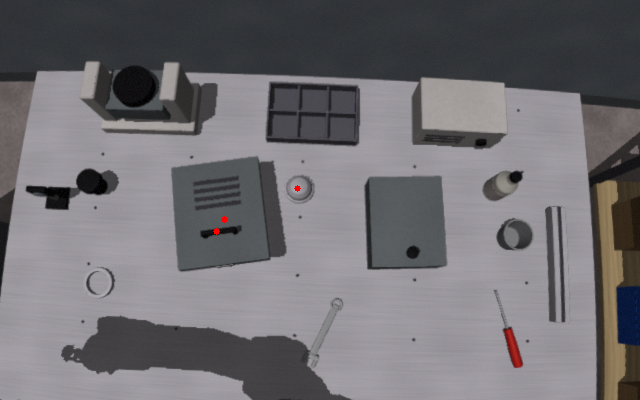

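The scene view shows the filter box with its bar at about (352,126), the dome at (342,238), and the knob case at lower left. The top view shows the bar from (204,234) to (238,230), and a box left edge from (180,270) to (172,168), so the box is yawed by about 0.1. I'll measure the bar and work out the transfer.

```bash
cat >> h.py <<'E'
def ray(f,u,v,R=None,t=None):
    K=f['intrinsics']; d=np.array([(u-K[0,2])/K[0,0],(v-K[1,2])/K[1,1]]); x=d.copy()
    for _ in range(20): x=d/(1+f['k1']*(x@x))
    return np.array([x[0],x[1],1])
def onz(f,u,v,z):
    d=f['R'].T@ray(f,u,v); c=-f['R'].T@f['t']; return c+d*(z-c[2])/d[2]
def plan(goal,yaw,rowmax=48,turn=.145):
    "print rows (mm, rad) for tool-down move from measured pose"
    s=bot.observe(); p=np.array(s['position']); R=Ro.from_euler('xyz',s['tool_rot'])
    G=Ro.from_euler('xyz',[np.pi,0,yaw]); w=(R.inv()*G).as_rotvec(); D=np.array(goal)-p
    n=int(max(np.ceil(np.linalg.norm(D)*1000/rowmax),np.ceil(np.linalg.norm(w)/turn),1))
    for i in range(n):
        t=R.inv().apply(D/n)*1000; print(np.round(t,1).tolist(),np.round(w/n,3).tolist()); R=R*Ro.from_rotvec(w/n)
E
python3 - <<'E'
from h import *
f=bot.grab_frame('top')
r=bot.trace('lid_handle',f)
print([ (d['conf'],d['region'].sum()) for d in r])
for q in ((204,234),(238,230)): print(onz(f,*q,.142))
for q in ((172,168),(180,270),(258,158),(268,259)): print(onz(f,*q,.112))
g=bot.grab_frame('scene')
for q in ((342,130),(363,119)): print('s',onz(g,*q,.142))
plan([.53,.178,.30],0.1+np.pi/2)
E
```

```text
[(0.96, np.int64(9524))]
[0.52797512 0.21321266 0.142     ]
[0.54096652 0.13539097 0.142     ]
[0.68867611 0.31329955 0.112     ]
[0.44418475 0.26979647 0.112     ]
[0.72250623 0.1044081  0.112     ]
[0.48021546 0.06525036 0.112     ]
s [0.52051423 0.15906712 0.142     ]
s [0.52177509 0.23107785 0.142     ]
[-36.5, -25.4, 0.3] [-0.0, 0.0, 0.095]
[-38.8, -21.8, 0.3] [-0.0, 0.0, 0.095]
[-40.7, -18.0, 0.3] [-0.0, 0.0, 0.095]
[-42.2, -14.0, 0.3] [-0.0, 0.0, 0.095]
[-43.4, -10.0, 0.3] [-0.0, 0.0, 0.095]
[-44.1, -5.8, 0.3] [-0.0, 0.0, 0.095]
[-44.5, -1.6, 0.3] [-0.0, 0.0, 0.095]
[-44.4, 2.7, 0.3] [-0.0, 0.0, 0.095]
[-44.0, 6.9, 0.3] [-0.0, 0.0, 0.095]
[-43.1, 11.0, 0.3] [-0.0, 0.0, 0.095]
[-41.9, 15.1, 0.3] [-0.0, 0.0, 0.095]
[-40.2, 19.0, 0.3] [-0.0, 0.0, 0.095]
[-38.2, 22.7, 0.3] [-0.0, 0.0, 0.095]
```

```bash
python3 -m jog '[[[-37,-25,0,0,0,0.09,1],[-39,-22,0,0,0,0.09,1],[-41,-18,0,0,0,0.09,1],[-42,-14,0,0,0,0.09,1],[-43,-10,0,0,0,0.09,1]]]'; python3 -m jog '[[[-44,-6,0,0,0,0.09,1],[-44,-2,0,0,0,0.09,1],[-44,2.5,0,0,0,0.09,1],[-44,6.5,0,0,0,0.09,1],[-43,11,0,0,0,0.09,1]]]'; python3 - <<'E'
from h import *
plan([.533,.177,.28],0.17+np.pi/2)
E
```

```text
clock: 1.05
position: [0.2954, 0.4431, 0.3041]
tool_rot: [3.141, -0.0, 2.456]
force: [1.2, -0.0, -1.4]
grip_width: 0.085
finger_force: 0.0
clock: 1.55
position: [0.4485, 0.2832, 0.3042]
tool_rot: [3.141, -0.0, 2.006]
force: [0.5, 0.6, 0.3]
grip_width: 0.0853
finger_force: 0.0
[-44.0, 10.6, 8.1] [0.0, -0.0, 0.088]
[-42.9, 14.4, 8.1] [0.0, -0.0, 0.088]
[-41.4, 18.2, 8.1] [0.0, -0.0, 0.088]
```

```bash
python3 -m jog '[[[-44,10.6,8,0,0,0.088,1],[-43,14.4,8,0,0,0.088,1],[-41,18,8,0,0,0.088,1],[0,0,0,0,0,0,1]]]'; python3 - <<'E'
from h import *
s=st()
f=bot.grab_frame('wrist'); T=np.array(f['tool_from_camera'])
R=Ro.from_euler('xyz',s['tool_rot']).as_matrix(); M=np.eye(4); M[:3,:3]=R; M[:3,3]=s['position']
W=np.linalg.inv(M@T); f2=dict(f); f2['R']=W[:3,:3]; f2['t']=W[:3,3]
import pickle; pickle.dump(f2,open('w1.pkl','wb'))
for d in bot.spot_point('lid_handle',f): print(d['conf'],d['xyz'],px(f2,d['xyz']))
im=f['img'][:,:,::-1].copy()
for x in (-.04,.04):
    X=[.533-x*np.sin(.17),.177+x*np.cos(.17),.142]; cv2.circle(im,tuple(int(v) for v in px(f2,X)),3,(0,0,255),-1)
cv2.imwrite('pics/w1.png',im)
E
```

```text
clock: 1.95
position: [0.5347, 0.1735, 0.2792]
tool_rot: [3.141, 0.003, 1.736]
force: [-1.4, 0.2, -0.1]
grip_width: 0.0854
finger_force: 0.0
{'clock': 1.95, 'position': [0.535, 0.173, 0.279], 'tool_rot': [3.141, 0.003, 1.736], 'force': [-1.38, 0.185, -0.14], 'grip_width': 0.085, 'finger_force': 0.0, 'qpos': [-0.675, 0.474, 0.353, 1.809, -0.2, 0.895, -0.067]}
0.59 [0.5368, 0.1775, 0.1494] [317.70414316 214.53292472]
```

View pics/w1.png

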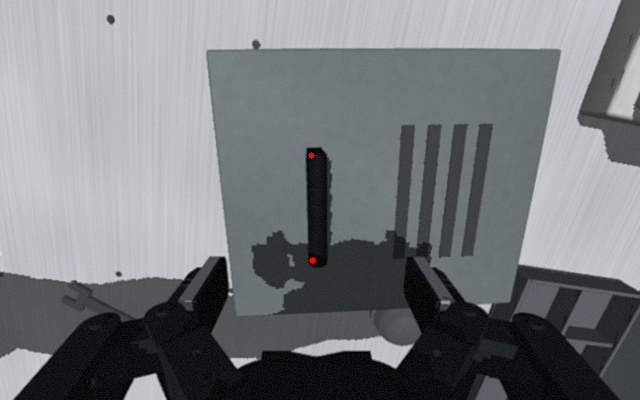

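The wrist view shows the bar's centreline from about (316,150) to (318,265), parallel to the image columns, between the open fingers. My projected points sit about 5 px to the left of it.

```bash
python3 - <<'E'
from h import *
import pickle; f=pickle.load(open('w1.pkl','rb'))
a=onz(f,316,150,.144);b=onz(f,318,265,.144);print(a,b,np.linalg.norm(a-b),np.arctan2(-(a-b)[0],(a-b)[1]),(a+b)/2)
m=(a+b)/2
# grasp point at bar: TCP z = .142+.054 ; hover first 30mm above
plan([m[0],m[1],.235],.17+np.pi/2)
plan([m[0],m[1],.197],.17+np.pi/2)
E
```

```text
[0.52842519 0.22058982 0.144     ] [0.54409974 0.13570344 0.144     ] 0.08632143052436847 0.1825964676926684 [0.53626247 0.17814663 0.144     ]
[-0.8, 3.8, 44.6] [-0.0, 0.0, 0.003]
[-0.4, 1.9, 41.3] [-0.0, 0.0, 0.002]
[-0.4, 1.9, 41.3] [-0.0, 0.0, 0.002]
```

```bash
python3 -m jog '[[[0,2,40,0,0,0,1],[-1,1,5,0,0,0.01,1],[0,0,0,0,0,0,1]]]'; python3 - <<'E'
from h import *
import pickle; f=pickle.load(open('w1.pkl','rb'))
for z in (.142,.152):
  a=onz(f,316,150,z+.003);b=onz(f,318,265,z+.003);print(z,np.linalg.norm(a-b),(a+b)/2)
s=bot.observe()
f=bot.grab_frame('wrist'); T=np.array(f['tool_from_camera'])
R=Ro.from_euler('xyz',s['tool_rot']).as_matrix(); M=np.eye(4); M[:3,:3]=R; M[:3,3]=s['position']
W=np.linalg.inv(M@T); f['R']=W[:3,:3]; f['t']=W[:3,3]
pickle.dump(f,open('w2.pkl','wb'))
cv2.imwrite('pics/w2.png',f['img'][:,:,::-1])
st()
for d in bot.spot_point('lid_handle',f): print(d['conf'],d['xyz'])
E
```

```text
clock: 2.35
position: [0.5347, 0.1791, 0.2347]
tool_rot: [-3.14, 0.0, 1.737]
force: [0.2, -0.4, -0.0]
grip_width: 0.0858
finger_force: 0.0
0.142 0.08589830913195122 [0.53620037 0.17849071 0.145     ]
0.152 0.08166709520777844 [0.53557934 0.18193145 0.155     ]
{'clock': 2.4, 'position': [0.535, 0.179, 0.236], 'tool_rot': [-3.141, -0.0, 1.737], 'force': [-0.09, 0.314, -0.033], 'grip_width': 0.086, 'finger_force': 0.0, 'qpos': [-0.662, 0.533, 0.329, 1.841, -0.23, 0.805, -0.05]}
0.89 [0.5362, 0.1802, 0.1528]
```

View pics/w2.png

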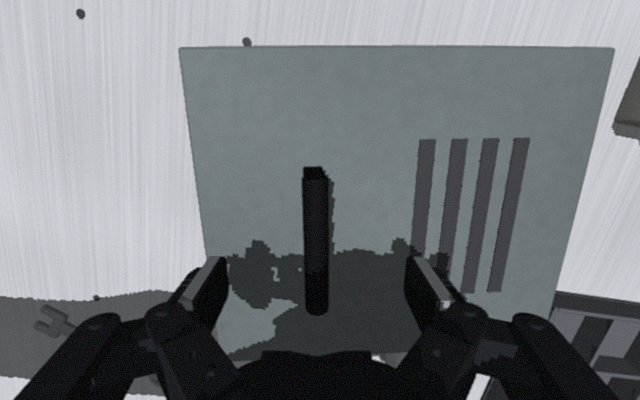

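The bar is centred at column 316, and the finger midpoint is also about 316. The estimated bar height of about 0.152 suggests the lid is resting on the ball. I'll descend and grip lightly.

```bash
python3 -m jog '[[[0.5,0.5,25,0,0,0,1],[0,0,8,0,0,0,1],[0,0,0,0,0,0,0.5],[0,0,0,0,0,0,0.3],[0,0,0,0,0,0,0]]]' 30; python3 -m jog '[[[0,0,0,0,0,0,0],[0,0,0,0,0,0,0],[0,0,0,0,0,0,0]]]'
```

```text
clock: 2.95
position: [0.5361, 0.1792, 0.2029]
tool_rot: [3.14, -0.0, 1.736]
force: [0.3, -0.8, -0.1]
grip_width: 0.0436
finger_force: 0.0
clock: 3.25
position: [0.5346, 0.1789, 0.2018]
tool_rot: [-3.139, 0.0, 1.736]
force: [-9.1, -0.8, 4.3]
grip_width: 0.0127
finger_force: 29.9
```

```bash
python3 -m jog '[[[0,-1.5,0,0,0,0,0],[0,0,0,0,0,0,0]]]'; python3 -m jog '[[[0,0,-2,0,0,0,0],[0,0,0,0,0,0,0]]]'
```

```text
clock: 3.45
position: [0.5344, 0.1789, 0.2021]
tool_rot: [3.141, -0.0, 1.736]
force: [0.7, 0.1, -0.3]
grip_width: 0.0128
finger_force: 29.7
clock: 3.65
position: [0.5349, 0.179, 0.2043]
tool_rot: [3.14, -0.0, 1.736]
force: [5.9, 1.4, -3.7]
grip_width: 0.0133
finger_force: 29.5
```

```bash
python3 -m jog '[[[0,1,-1.5,0,0,0,0],[0,0,0,0,0,0,0]]]'; python3 -m jog '[[[0,0.3,-1,0,0,0,0],[0,0,0,0,0,0,0]]]'
```

```text
clock: 3.85
position: [0.5353, 0.1791, 0.2055]
tool_rot: [3.142, -0.0, 1.736]
force: [1.3, 1.3, -3.3]
grip_width: 0.0128
finger_force: 29.6
clock: 4.05
position: [0.5356, 0.1791, 0.2065]
tool_rot: [3.142, -0.0, 1.736]
force: [3.1, 1.4, -4.3]
grip_width: 0.013
finger_force: 29.6
```

```bash
python3 -m jog '[[[0,0.8,-1.5,0,0,0,0],[0,0.3,-1.5,0,0,0,0],[0,0,0,0,0,0,0]]]'; python3 -m jog '[[[0,0.6,-2,0,0,0,0],[0,0.5,-2,0,0,0,0],[0,0,0,0,0,0,0]]]'
```

```text
clock: 4.35
position: [0.5365, 0.1793, 0.2096]
tool_rot: [-3.141, -0.0, 1.736]
force: [-0.6, 0.3, -2.6]
grip_width: 0.0129
finger_force: 29.6
clock: 4.65
position: [0.5378, 0.1795, 0.2137]
tool_rot: [3.141, -0.0, 1.736]
force: [-0.3, 1.4, -2.8]
grip_width: 0.013
finger_force: 29.5
```

```bash
python3 -m jog '[[[0,0.5,-2.5,0,0,0,0],[0,0.5,-2.5,0,0,0,0],[0,0,0,0,0,0,0]]]'; python3 - <<'E'
from h import *
f=bot.grab_frame('scene'); cv2.imwrite('pics/s2.png',f['img'][60:300,250:500,::-1].repeat(2,0).repeat(2,1))
E
```

```text
clock: 4.95
position: [0.5394, 0.1798, 0.219]
tool_rot: [3.14, -0.0, 1.736]
force: [4.0, 3.1, -4.7]
grip_width: 0.0132
finger_force: 29.4
```

View pics/s2.png

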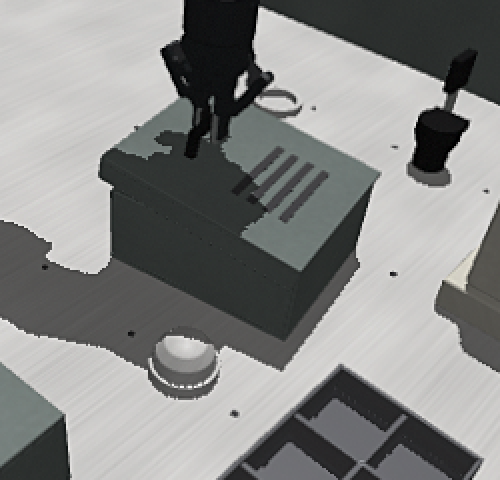

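The tug lifted the lid 17 mm under about 4 N, and the picture shows its front edge raised at about (105,165). So it was not caught. I'll lower it along its arc and press it home.

```bash
python3 -m jog '[[[0,-0.5,4,0,0,0,0],[0,-0.9,4,0,0,0,0],[0,-0.9,4,0,0,0,0],[0,-0.9,4,0,0,0,0],[0,0,0,0,0,0,0]]]' 60; python3 -m jog '[[[0,-0.4,2,0,0,0,0],[0,0,0,0,0,0,0]]]'
```

```text
clock: 5.5
position: [0.5344, 0.1789, 0.2016]
tool_rot: [-3.139, 0.0, 1.736]
force: [-5.8, 1.6, -0.5]
grip_width: 0.012
finger_force: 59.1
clock: 5.7
position: [0.5341, 0.1788, 0.1999]
tool_rot: [-3.139, 0.0, 1.736]
force: [-8.1, 0.8, 2.9]
grip_width: 0.0119
finger_force: 59.4
```

```bash
python3 -m jog '[[[0,-1.5,1.5,0,0,0,0],[0,0,0,0,0,0,0]]]'; python3 -m jog '[[[0,-0.5,2,0,0,0,0],[0,0,0,0,0,0,0]]]'
```

```text
clock: 5.9
position: [0.5336, 0.1788, 0.1988]
tool_rot: [3.141, -0.0, 1.736]
force: [-1.9, 2.2, 1.3]
grip_width: 0.012
finger_force: 59.2
clock: 6.1
position: [0.5331, 0.1786, 0.1965]
tool_rot: [-3.141, 0.0, 1.736]
force: [0.3, 2.4, -3.0]
grip_width: 0.0124
finger_force: 58.8
```

```bash
python3 -m jog '[[[0,-0.4,1.5,0,0,0,0],[0,0,0,0,0,0,0]]]'; python3 -m jog '[[[0,-0.3,1.5,0,0,0,0],[0,0,0,0,0,0,0]]]'
```

```text
clock: 6.3
position: [0.5328, 0.1786, 0.1952]
tool_rot: [3.142, 0.0, 1.736]
force: [0.5, 1.7, -0.6]
grip_width: 0.0124
finger_force: 59.2
clock: 6.5
position: [0.5325, 0.1785, 0.1938]
tool_rot: [3.142, 0.0, 1.736]
force: [-1.1, 1.7, -0.0]
grip_width: 0.012
finger_force: 59.2
```

```bash
python3 -m jog '[[[0,-0.3,1.5,0,0,0,0],[0,0,0,0,0,0,0]]]'; python3 -m jog '[[[0,-0.3,1.5,0,0,0,0],[0,0,0,0,0,0,0]]]'
```

```text
clock: 6.7
position: [0.5323, 0.1785, 0.1927]
tool_rot: [3.141, -0.0, 1.736]
force: [-2.6, 0.4, 6.6]
grip_width: 0.0121
finger_force: 59.9
clock: 6.9
position: [0.5322, 0.1785, 0.192]
tool_rot: [3.141, -0.001, 1.736]
force: [-5.6, -0.3, 21.1]
grip_width: 0.0122
finger_force: 62.1
```

Hard stop at TCP 0.192, which is 10 mm below the starting rest, with 21 N. I'll confirm with a light tug of under 9 N.

```bash
python3 -m jog '[[[0,0,-2,0,0,0,0],[0,0,-2,0,0,0,0],[0,0,0,0,0,0,0]]]'; python3 -m jog '[[[0,0.4,-1,0,0,0,0],[0,0,0,0,0,0,0]]]'
```

```text
clock: 7.2
position: [0.5326, 0.1786, 0.1951]
tool_rot: [3.14, -0.0, 1.736]
force: [6.0, 2.9, -4.5]
grip_width: 0.012
finger_force: 59.5
clock: 7.4
position: [0.5328, 0.1786, 0.1957]
tool_rot: [3.141, 0.0, 1.736]
force: [5.8, 3.2, -6.7]
grip_width: 0.0126
finger_force: 59.4
```

The pull rises to 6.7 N after 3.5 mm of play, so the catch holds. I'll press it back down, release and retreat.

```bash
python3 -m jog '[[[0,0,2,0,0,0,0],[0,-0.2,2.2,0,0,0,0],[0,0,0,0,0,0,0]]]'; python3 -m jog '[[[0,0,0.5,0,0,0,0],[0,0,0,0,0,0,0]]]'
```

```text
clock: 7.7
position: [0.5322, 0.1785, 0.1922]
tool_rot: [3.141, -0.0, 1.736]
force: [-0.2, 1.2, 10.5]
grip_width: 0.0123
finger_force: 61.0
clock: 7.9
position: [0.5322, 0.1785, 0.192]
tool_rot: [3.141, -0.001, 1.736]
force: [-4.3, 0.3, 18.8]
grip_width: 0.0121
finger_force: 61.9
```

```bash
python3 -m jog '[[[0,0,-1,0,0,0,0.5],[0,0,0,0,0,0,1],[0,0,0,0,0,0,1],[0,0,0,0,0,0,1],[0,0,0,0,0,0,1]]]';  python3 -m jog '[[[0,0,-10,0,0,0,1],[0,0,-30,0,0,0,1],[0,0,-40,0,0,0,1],[0,0,0,0,0,0,1],[0,0,0,0,0,0,1]]]'; python3 - <<'E'
from h import *
s=bot.observe()
f=bot.grab_frame('wrist')
for d in bot.spot_point('lid_handle',f): print(d['conf'],d['xyz'])
for n in('scene','top'):
  f=bot.grab_frame(n)
  for q in ('lid_handle','dome_center'):
    for d in bot.spot_point(q,f)[:1]: print(n,q,d['conf'],d['xyz'])
  if n=='scene': cv2.imwrite('pics/s3.png',f['img'][:,:,::-1])
E
```

```text
clock: 8.4
position: [0.532, 0.1784, 0.192]
tool_rot: [-3.141, 0.0, 1.736]
force: [0.1, 0.7, 0.3]
grip_width: 0.0828
finger_force: 0.0
clock: 8.9
position: [0.5323, 0.1786, 0.2735]
tool_rot: [3.14, -0.001, 1.736]
force: [-0.3, 0.2, 0.1]
grip_width: 0.0851
finger_force: 0.0
0.87 [0.5327, 0.1772, 0.1405]
scene lid_handle 0.97 [0.5301, 0.1786, 0.1412]
scene dome_center 0.78 [0.6742, 0.0033, 0.0254]
top lid_handle 0.69 [0.5318, 0.1786, 0.1438]
top dome_center 0.81 [0.6703, 0.0044, 0.023]
```

View pics/s3.png

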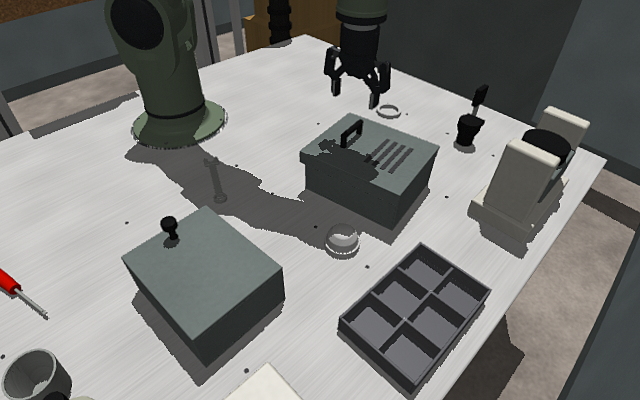

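The handle now reads 0.141 m high (nominal 0.142 when home). The dome at (342,240) and the lens case are untouched, and the gripper is clear of everything.

```bash
python3 -c "from workcell import bot; print(bot.job_done())"
```

```text
the job is handed in; nothing more can be done
None
```

The filter box lid was not caught: it lifted about 17 mm under roughly 4 N, so I pressed it home, a light re-tug to 6.7 N showed the catch holding, and I handed the job in with the lid shut and the dome and lens case untouched.

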